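# Knock a stuck plaster casting out of its mould and rack it to dry

### The job

The plaster block is stuck in its metal mould: with the wooden push stick, press it from behind through the round hole in the mould's back wall until about half of it stands out of the mouth, and lay the stick down on the bench. Draw the block out, put it down on the cutting mat and let go, then take it by its two ends and lay it flat, lengthwise and centred between the cradle's walls. Do not drop the block or shove the other things about.

Things in the scene. Friction and masses are not known exactly. Their poses are not given: they have to be found in the camera images.
- mould: Aluminium mould fixed to the bench, 80 mm long (y), 61 high, 72 wide (x; its 14 mm high sole 100 wide); origin on the bench under its centre, z up. A tunnel 44 wide, 35 high, its floor 14 mm above the bench, runs along y: open at the +y face (mouth), closed at -y by a 12 mm wall with a round hole. A sprung roof pad holds the block: moving it takes about 5 to 15 N; left half-way it stays.
- mould_hole (a point): Centre of the 20 mm round knock-out hole, on the outer -y face of the mould, 30 mm above the bench. Axes as the mould's: +y points into the hole and towards the mouth. Behind the 12 mm wall and a 1 mm gap lies the block's end.
- mould_mouth (a point): Centre of the mouth, on the outer +y face of the mould, 30 mm above the bench; axes as the mould's, +y points outwards, the way in which the block comes out. The block's front end starts 3 mm inside.
- block_center (a point): Centre of the off-white plaster block, 64 (x, its long axis) x 40 (y) x 32 (z) mm, 0.1 to 0.2 kg, upright as cast. It starts in the mould with its long axis along the mould's y.
- stick_grip (a point): Grip point on the axis of the pale wooden push stick, near its balance point; lying, 12 mm above the bench. +x runs along the stick to its pin end. Square handle 24 x 24 mm from 55 mm behind this point to 45 mm ahead; then a round pin, 14 mm across, 60 mm long. The handle is too thick for the hole: its shoulder meets the mould when the block has moved 47 mm.
- stick_tip (a point): End of the stick's pin, on its axis, 105 mm ahead of the grip point.
- cradle_seat (a point): Centre of the floor of the brown wooden drying cradle, fixed to the bench; 10 mm above the bench. The cradle is a channel along its x, 50 mm long, open at both ends, 46 mm wide between two walls 36 mm high and 12 mm thick. The block lies in it with its long axis along x and stands out 7 mm at both ends; the walls cover its long sides fully.
- cutting_mat: Flat green cutting mat fixed on the bench, 227 (x) x 320 (y) mm, its top 3.5 mm above the bench; origin under its centre. The tape roll and the weight stand on its far part.
- wax_tin: Round tin with a yellow band, 61 mm across, 40 mm high; origin under its centre. Leave alone.
- artist_brush: Thin red artist's brush lying down, 203 mm long, 14 mm thick; origin under its middle. Leave alone.
- tape_roll: Roll of masking tape lying flat, 100 mm across, 25 mm high; origin under its centre. Leave alone.
- glue: Yellow glue tube lying down, 105 x 38 x 24 mm; origin under its middle. Leave alone.
- paper_weight: Red cloth-covered weight with a tape handle, 68 x 48 x 35 mm; origin under its middle. Leave alone.
- brown_bottle: Brown bottle with black cap, 43 mm across, 113 mm tall; origin under its centre. Leave alone.
Not all that is in view belongs to the job. What is shaped like the part that bears cradle_seat but red is not meant.

How it is judged (in metres and radians):
On the way, in this order (a step that is already met when the one before it is completed fails the run):
1. the stick's pin, through the knock-out hole, has pushed the block so far that at least 22 mm of it stand out of the mouth (y of block_center in the frame of mould_mouth between -0.01 and 0.03 m and y of stick_tip in the frame of mould_hole above 0.03 m and distance between stick_tip and block_center below 0.042 m), for 0.1 s.
2. the block lies on the cutting mat, clear of the mould, and has been let go (height (world z) of block_center below 0.028 m and x of block_center in the frame of cutting_mat between -0.12 and 0.12 m and y of block_center in the frame of cutting_mat between -0.165 and 0.165 m and horizontal distance between block_center and mould above 0.085 m and contact force between block and the fingers below 0.1 N and contact force between block and cradle below 0.05 N and contact force between block and mould below 0.05 N and angle between block_center's own z axis and vertical below 0.15 rad), for 0.1 s.
At the end, for the whole second after the job is handed in: The block lies flat on the cradle's floor between its walls, lengthwise (within 0.2 rad), its centre within 12 mm of the cradle's centre, upright within 0.1 rad and at rest; the push stick lies at rest on the bench, its tip out of the mould and more than 20 mm from the hole (horizontal distance between block_center and cradle_seat below 0.012 m and z of block_center in the frame of cradle_seat between 0.012 and 0.02 m and angle between the x axis of block_center and the x axis of cradle_seat, either way round below 0.2 rad and angle between block_center's own z axis and vertical below 0.1 rad and height (world z) of stick_grip below 0.022 m and horizontal distance between stick_tip and mould_hole above 0.02 m and not (y of stick_tip in the frame of mould_hole between -0.005 and 0.085 m and x of stick_tip in the frame of mould_hole between -0.02 and 0.02 m) and linear speed of each of block, stick below 0.02 m/s); the robot touches nothing.
It fails at once if the block falls (drops more than about 13 mm out of the grip) (linear speed of block above 0.5 m/s and contact force between block and the fingers below 0.05 N).
It fails at once if a bystander (tin, brush, tape, glue, weight or bottle) is shoved more than 30 mm (distance of any of wax_tin, artist_brush, tape_roll, glue, paper_weight, brown_bottle from where it was at the start of the episode above 0.03 m).
It also fails if it takes over 72 s, if anything falls off the work surface, if the arm or the gripper's body presses on something with over 40 N, if the wrist force passes 120 N, or if a joint passes its speed limit or range.

### The arm

A 6-joint arm with a two-finger parallel gripper is mounted at the origin on a cart in front of the work surface, level with it; the furniture and walls round the work are solid. World frame = base frame: x ahead of the robot, y to its left, z up, the work surface at z = 0. Lengths are in mm, angles in rad, forces in N, time in s.
With the tool pointing down it reaches from about 425 to 950 mm from the base axis. Payload 14.7 kg.
Tool frame: the origin (TCP) lies at the very end of the fingers, on their centre line; the grasp point (between the pads) lies 19 mm behind it; z points along the fingers, y is the direction in which the jaws open and shut (so a half turn about z gives the same grasp; the last joint's range is limited). The gripper opens to 85 mm and grips with 20 to 120 N. Pads are 22 mm wide; open, the fingers measure 114 mm over their backs; the gripper's body (76 mm by 85 mm) begins 54 mm behind the grasp point. The pads swing forward as they close: fully open they stand 13 mm farther back than shut.
Start: joints at [-1.38, 0.48, 1.596, -0, 1.065, -0.047], TCP at [153.134, -631.698, 231.297] pointing down, gripper open.
Joint ranges: [-2.75, 2.75], [-0.82, 2.05], [0.23, 2.67], [-1.56, 4.7], [0.09, 2.69], [-2.92, 2.92]. Speed limits (rad/s): [1.89, 1.89, 2.39, 3.01, 3.01, 3.01].

### API

Orientations are given as a unit quaternion [w, x, y, z].
In Python, from rig import * gives the robot as it stands.
- The arm moves only by the tool drive_tool, never from a script. Its argument "motion" is a list that holds one entry, the list of rows, each a list of 7 numbers: the turn, a rotation vector about the world's x, y, z in rad, then the shift along the world's x, y, z in cm, then the finger opening in cm, from 0 to 8.54. In form: [[[ax, ay, az, tx, ty, tz, gripper], ...]]. A call has 1 to 8 rows; each row is the pose to reach, as a shift and turn from the pose measured when the call began; what a row does not reach only later rows make up. A row lasts 1/8 s, in which the tool goes at most 62.5 mm and 10.7 degrees, less where a joint would pass 70% of its speed; a pose out of reach is approached as far as the arm can. A call with a gripper value outside its range is refused whole. The fingers move at their own pace and stop on an object; "squeeze" is the grip in N (left out, the last holds). Time passes only in rows, so rows that repeat a pose let the fingers close. It gives the time, the measured TCP pose, the force and the opening at its end, in the units of the state.
- read_state(): the state, without advancing time (a new reading comes with each control period).
- get_image(name): name is "scene" or "top" or "wrist"; returns (picture, depth): 384x512x3 uint8, red, green, blue; 384x512 float32, mm along the optical axis (not along the pixel's ray), 0 where there is no reading.
- get_calibration(name): a dict with "K" (3x3 intrinsics, pixels), "R" (3x3) and "t" (3): a world point X has camera coordinates R X + t; the wrist camera has in their place "tool_from_camera" (4x4, takes a point from camera to tool coordinates, whose origin is the TCP and whose axes are the flange's). Camera axes: x right, y down, z forward; pixel columns grow to the right and rows downward; lengths in mm; the calibration is good to about 2 mm. A picture is of the moment at which its call begins: read the wrist's pose just before it. get_calibration takes no time and is no camera call.
- finish_job(): hands the job in, once; it reports no verdict.
Trained networks look in the newest picture that a camera, given by its name, has taken for a name from the list of things; names that differ only in an ending like _2 or _b are one class to them, and where a whole thing is asked for, a point or a joint stands for the part that bears it (a point fixed in the world has none). Each returns a list of dicts, best first, with "confidence" (0 to 1); they miss things now and then, are a little off and sometimes report something else, mostly with a low value. They report only what shows in the picture. A call takes as long as a camera call. They do not tell look-alikes from the thing itself.
- outline_of(camera, target): "mask" (384x512 bool, what is visible of it).
- spot_point(camera, target): "position" ([x, y, z] in mm, in world coordinates, good to about 4 mm: a listed point, or the origin of a listed thing).
The state is a dict: "time": time; "joint_positions": joint angles; "dq": joint speeds; "effort": joint torques, N m; "eef_pos": TCP position; "eef_rot": TCP orientation; "ft_force": force on the tool from outside, world axes, zero at the start; "ft_torque": the same for the moment, N m; "opening": finger opening in mm.
Only numpy, scipy, OpenCV 4.12 (cv2) and the standard library are available. Lean on these libraries where they do the work, as an engineer would, in place of code of your own. Each camera call takes 0.05 s, during which the arm holds its last target.

## Working session

There is one attempt and no reset: what is moved stays moved. The work goes in short steps, Python scripts to look and compute and a tool call to move; the robot and the scene stay as the last step left them, time stands still between calls to the robot, and variables do not carry over. Pictures are saved under pics/ and viewed, and the job is handed in when it is done.

Besides the shell and the picture viewer there is one more tool, called after ">>>" as a command line: name --argument value ..., lists and objects as JSON in quotes. drive_tool: Moves the arm, as the interface text tells. Its arguments: {"type":"object","properties":{"motion":{"type":"array","items":{"type":"array","items":{"type":"array","items":{"type":"number"}}}},"squeeze":{"type":"number"}},"required":["motion"]}

```bash
ls; mkdir -p pics; python3 - <<'E'
from rig import *
import cv2,json
for n in ["scene","top","wrist"]:
    im,d=get_image(n); cv2.imwrite(f"pics/{n}0.png",im[:,:,::-1])
    print(n,get_calibration(n))
s=read_state(); print(s)
E
```

```text
pics
scene {'K': array([[375.515372  ,   0.        , 254.289085  ],
       [  0.        , 375.515372  , 188.14508506],
       [  0.        ,   0.        ,   1.        ]]), 'R': array([[-0.83044582, -0.55697499, -0.01177275],
       [-0.21818368,  0.34460919, -0.91303909],
       [ 0.51259694, -0.75566088, -0.40770212]]), 't': array([505.10626344, 139.65079473, 973.71688593])}
top {'K': array([[377.23881846,   0.        , 256.34598256],
       [  0.        , 377.23881846, 191.79296052],
       [  0.        ,   0.        ,   1.        ]]), 'R': array([[-1.89034345e-02, -9.99821305e-01,  1.32615695e-04],
       [-9.81104642e-01,  1.85240171e-02, -1.92589048e-01],
       [ 1.92552177e-01, -3.77070433e-03, -9.81279492e-01]]), 't': array([ 117.32608737,  520.11314904, 1441.29244499])}
wrist {'K': array([[330.02284494,   0.        , 252.72306006],
       [  0.        , 330.02284494, 190.93690046],
       [  0.        ,   0.        ,   1.        ]]), 'tool_from_camera': array([[ 6.18894389e-04, -9.62929172e-01, -2.69753642e-01,
         6.88673440e+01],
       [ 9.99998717e-01,  9.94436149e-
[... 223 characters left out ...]
me': 0.15, 'joint_positions': array([-1.37958493e+00,  4.80719478e-01,  1.59669676e+00, -2.93244968e-05,
        1.06505554e+00, -4.66232141e-02]), 'dq': array([ 8.76488915e-04, -3.37847528e-03, -3.11110084e-04,  1.28524282e-05,
        1.38826555e-03,  7.92932013e-04]), 'effort': array([ 8.73359713e-04, -9.51154661e+01, -4.30456102e+01, -6.46760827e-05,
        8.06952012e-03, -4.00617694e-05]), 'eef_pos': array([ 153.08255513, -631.42940646,  230.81130065]), 'eef_rot': array([-4.37490737e-04,  9.92936726e-01,  1.18644277e-01, -4.45404394e-05]), 'ft_force': array([ 0.30919903, -0.57355129, -0.24513309]), 'ft_torque': array([0.06316092, 0.05392258, 0.01035657]), 'opening': 85.39271029487448}
```

View pics/scene0.png

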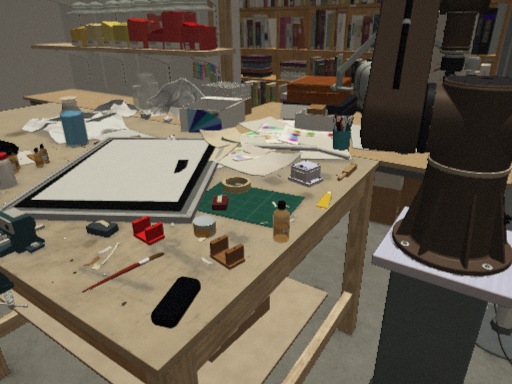

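View pics/top0.png

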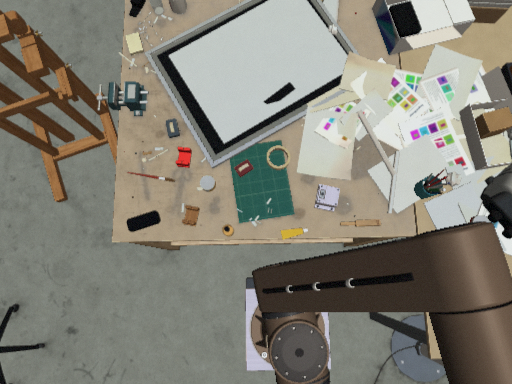

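View pics/wrist0.png

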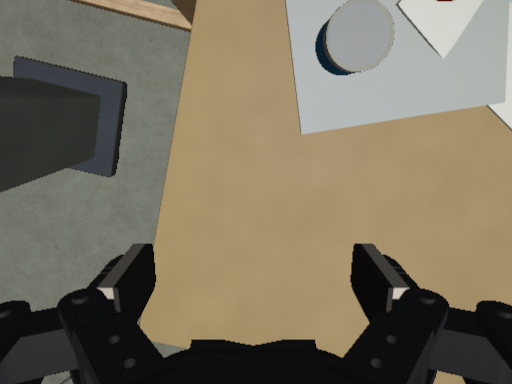

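```bash
python3 - <<'E'
from rig import *
import numpy as np
for n in ["mould","mould_hole","mould_mouth","block_center","stick_grip","stick_tip","cradle_seat","cutting_mat","wax_tin","artist_brush","tape_roll","glue","paper_weight","brown_bottle"]:
  for c in ["top","scene"]:
    r=spot_point(c,n)
    print(n,c,[(np.round(x["position"]).tolist(),round(x["confidence"],2)) for x in r[:3]])
E
```

```text
mould top [([510.0, -136.0, 27.0], 0.74), ([505.0, -177.0, 1.0], 0.71)]
mould scene [([501.0, -175.0, 1.0], 0.82), ([610.0, 541.0, 1.0], 0.64), ([366.0, -38.0, 1.0], 0.45)]
mould_hole top [([400.0, -333.0, 10.0], 0.36)]
mould_hole scene [([398.0, -331.0, 15.0], 0.69), ([495.0, -213.0, 29.0], 0.61), ([439.0, 371.0, 9.0], 0.34)]
mould_mouth top [([393.0, -222.0, 14.0], 0.29)]
mould_mouth scene [([518.0, -137.0, 28.0], 0.72), ([503.0, -168.0, 25.0], 0.18)]
block_center top [([506.0, -174.0, 2.0], 0.51)]
block_center scene [([500.0, -169.0, 26.0], 0.41)]
stick_grip top [([399.0, -328.0, 11.0], 0.68)]
stick_grip scene [([394.0, -331.0, 13.0], 0.67)]
stick_tip top [([510.0, -134.0, 24.0], 0.73), ([394.0, -224.0, 12.0], 0.48)]
stick_tip scene [([392.0, -223.0, 10.0], 0.73)]
cradle_seat top [([681.0, 401.0, 10.0], 0.64), ([440.0, 370.0, 9.0], 0.52)]
cradle_seat scene [([682.0, 402.0, 12.0], 0.86), ([438.0, 372.0, 9.0], 0.55)]
cutting_mat top []
cutting_mat scene []
wax_tin top [([569.0, 305.0, -4.0], 0.46)]
wax_tin scene [([570.0, 306.0, 2.0], 0.95)]
artist_brush top [([605.0, 541.0, -1.0], 0.62)]
artist_brush scene [([606.0, 541.0, -2.0], 0.54)]
tape_roll top [([673.0, 16.0, 6.0], 0.76)]
tape_roll scene [([670.0, 15.0, 2.0], 0.57)]
glue top [([364.0, -43.0, -2.0], 0.5)]
glue scene [([376.0, 224.0, -1.0], 0.73), ([364.0, -42.0, 2.0], 0.66), ([607.0, 540.0, -1.0], 0.58)]
paper_weight top [([631.0, 158.0, 6.0], 0.65)]
paper_weight scene [([631.0, 160.0, 6.0], 0.67), ([498.0, -176.0, -1.0], 0.48)]
brown_bottle top [([672.0, 15.0, 5.0], 0.66), ([376.0, 220.0, -0.0], 0.5)]
brown_bottle scene [([375.0, 223.0, 4.0], 0.72)]
```

Candidates by the nets and pictures:
- **Cradle:** brown one at top (190,215), world (439,371); red look-alike at top (184,157), world (681,402). I choose the brown one.
- **Stick:** pale stick at top (360,223); the red brush at (150,177) and the papers' tube are not it.
- **Mould:** grey at top (327,196); the small dark box at (172,127) is not it.

Next I take a close look with the wrist camera.

>>> drive_tool --motion '[[[0,0,1.36,28.5,45,2,8.5],[0,0,1.36,28.5,45,2,8.5],[0,0,1.36,28.5,45,2,8.5],[0,0,1.36,28.5,45,2,8.5],[0,0,1.36,28.5,45,2,8.5],[0,0,1.36,28.5,45,2,8.5],[0,0,1.36,28.5,45,2,8.5],[0,0,1.36,28.5,45,2,8.5]]]'

```text
time: 2.55
eef_pos: [421.4, -207.9, 250.5]
eef_rot: [0.0, 0.696, 0.718, 0.0]
ft_force: [0.9, -0.3, 0.0]
opening: 85.1
```

```bash
python3 - <<'E'
from rig import *
import cv2
im,d=get_image("scene");
c=np.vstack([cv2.resize(im[150:200,275:375],(800,400),interpolation=cv2.INTER_CUBIC)]) if 0 else cv2.resize(im[150:200,275:375],(800,400),interpolation=cv2.INTER_CUBIC)
cv2.imwrite("pics/crop1.png",c[:,:,::-1])
c=cv2.resize(im[200:275,120:250],(780,450),interpolation=cv2.INTER_CUBIC)
cv2.imwrite("pics/crop2.png",c[:,:,::-1])
print(read_state()["eef_pos"])
E
```

```text
[ 424.45019219 -202.36510517  250.72383061]
```

View pics/crop1.png

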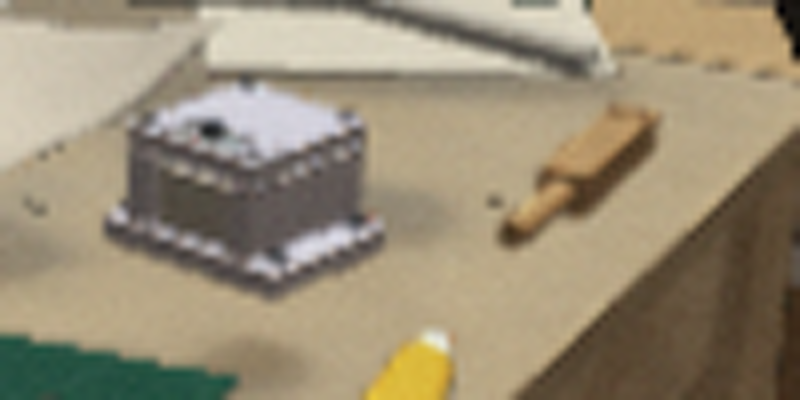

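View pics/crop2.png

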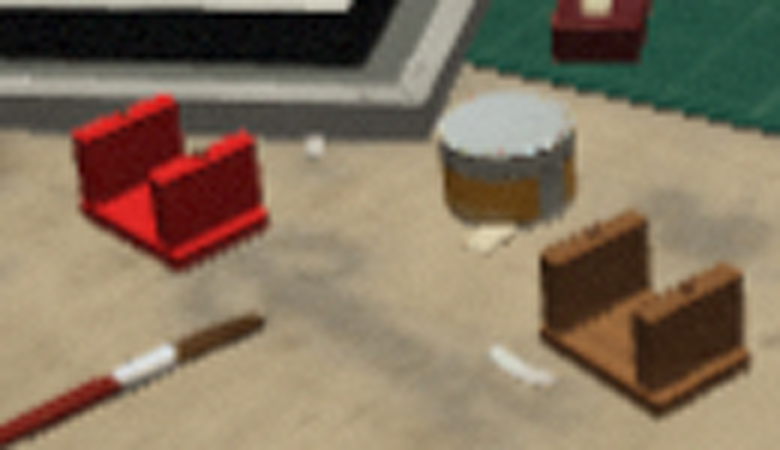

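The crops show the grey mould with its dark mouth on the mat side, crop (200,205); the stick to its right with its pin pointing to the mat side; and the brown cradle at crop2 (645,320) beside the red decoy.

```bash
cat > h.py <<'E'
from rig import *
import numpy as np, cv2
from scipy.spatial.transform import Rotation as Ro
def T_wc(s):
    w,x,y,z=s["eef_rot"]; T=np.eye(4); T[:3,:3]=Ro.from_quat([x,y,z,w]).as_matrix(); T[:3,3]=s["eef_pos"]
    return T@np.array(get_calibration("wrist")["tool_from_camera"])
def cloud(name,s=None):
    if name=="wrist": s=read_state()
    im,d=get_image(name); c=get_calibration(name); K=c["K"]
    v,u=np.mgrid[:384,:512]
    P=np.stack([(u-K[0,2])/K[0,0]*d,(v-K[1,2])/K[1,1]*d,d],-1)
    if name=="wrist":
        T=T_wc(s); W=P@T[:3,:3].T+T[:3,3]
    else: W=(P-c["t"])@c["R"]
    W[d==0]=np.nan
    return im,d,W
def spots(c,n,k=3):
    return [(np.round(x["position"],1).tolist(),round(x["confidence"],2)) for x in spot_point(c,n)[:k]]
E
python3 - <<'E'
from h import *
im,d,W=cloud("wrist"); cv2.imwrite("pics/w1.png",im[:,:,::-1]); np.savez("w1.npz",im=im,W=W)
for n in ["mould","mould_hole","mould_mouth","stick_grip","stick_tip"]: print(n,spots("wrist",n))
print(read_state()["eef_pos"])
E
```

```text
mould [([503.9, -171.8, 6.3], 0.87)]
mould_hole [([496.5, -216.6, 32.5], 0.8)]
mould_mouth [([512.9, -138.6, 30.6], 0.73)]
stick_grip [([395.3, -330.9, 12.2], 0.79)]
stick_tip [([394.6, -223.9, 14.3], 0.97), ([393.2, -329.3, 11.1], 0.6)]
[ 419.95957436 -210.47926391  250.0077422 ]
```

View pics/w1.png

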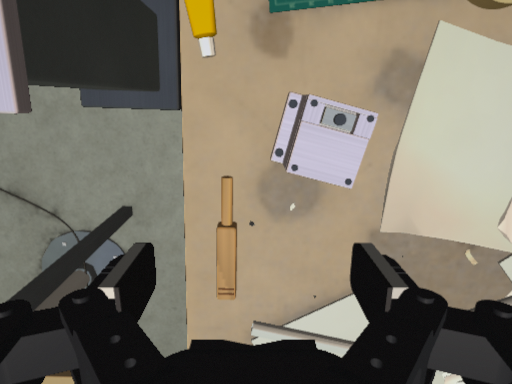

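The wrist view shows the stick (handle 227,260; pin end 227,178) and the mould (325,140), its mouth upwards in the picture. I'll fit both from depth.

```bash
python3 - <<'E'
from h import *
f=np.load("w1.npz"); W=f["W"]
x,y,z=W[...,0],W[...,1],W[...,2]
m=(abs(x-505)<80)&(abs(y+175)<80)
def rect(mm):
    p=W[mm][:,:2].astype(np.float32); r=cv2.minAreaRect(p); return r,len(p),np.median(z[mm])
print("top",rect(m&(z>55)&(z<70)))
print("all",rect(m&(z>7)&(z<70)))
print("sole",rect(m&(z>9)&(z<19)))
b=(abs(x-480)<120)&(y<-230)&(y>-320)&(x>420); print("bench z",np.nanmedian(z[b]))
s=(abs(x-395)<35)&(y<-200)&(y>-400)
h=s&(z>18)&(z<32); print("handle",rect(h))
pn=s&(z>8)&(y>-282)&(y<-215); print("pin",rect(pn), W[pn][:,1].max(), z[pn].max())
a=s&(z>6); p=W[a]; print("ends",p[:,1].min(),p[:,1].max())
# axis line fit
for mm in (h,pn,a):
    q=W[mm][:,:2].astype(np.float32); print(cv2.fitLine(q,cv2.DIST_HUBER,0,.01,.01).ravel())
# handle centerline by y bins
for y0 in range(-385,-225,15):
    k=a&(y>y0)&(y<y0+15); 
    if k.sum()>3: print(y0+7, x[k].min().round(1),x[k].max().round(1),((x[k].min()+x[k].max())/2).round(1),np.median(z[k]).round(1))
E
```

```text
top (((532.3992309570312, -186.45315551757812), (91.81864929199219, 151.26699829101562), 65.40906524658203), 6185, np.float64(61.692066528377154))
all (((516.5964965820312, -188.9883270263672), (127.52777099609375, 141.1190948486328), 87.84754180908203), 8363, np.float64(61.25942890003955))
sole (((460.99163818359375, -163.12051391601562), (79.84184265136719, 14.88690185546875), 76.75228881835938), 911, np.float64(14.831015603290723))
bench z 0.6739028963352496
handle (((395.3937683105469, -300.8661804199219), (23.593843460083008, 158.2463836669922), 1.1650665998458862), 1728, np.float64(24.12107572020122))
pin (((391.2876281738281, -245.77423095703125), (34.731388092041016, 76.67764282226562), 19.48346519470215), 626, np.float64(18.33904509436792)) -215.10413274261765 316.99949450563037
ends -380.17670232249395 -200.00000044548227
[ 1.6868344e-02 -9.9985772e-01  3.9611234e+02 -3.0460635e+02]
[ 4.3518342e-02 -9.9905264e-01  3.9560910e+02 -2.5059309e+02]
[ 2.0775972e-01 -9.7817987e-01  3.7966830e+02 -2.4331647e+02]
-378 385.6 408.6 397.1 24.4
-363 385.5 408.5 397.0 24.4
-348 385.5 408.2 396.8 24.5
-333 385.3 407.8 396.6 24.3
-318 383.9 408.0 396.0 24.3
-303 383.8 407.9 395.8 24.3
-288 383.6 407.7 395.7 23.8
-273 389.0 402.5 395.8 18.1
-258 388.9 402.2 395.6 18.3
-243 388.9 402.1 395.5 18.5
-228 388.6 401.8 395.2 18.0
```

```bash
python3 - <<'E'
from h import *
f=np.load("w1.npz"); W=f["W"]
x,y,z=W[...,0],W[...,1],W[...,2]
m=(abs(x-505)<80)&(abs(y+175)<80)
def comp(mm):
    n,l,st,c=cv2.connectedComponentsWithStats(mm.astype(np.uint8)); k=1+np.argmax(st[1:,4]); return l==k
t=comp(m&(z>58)&(z<65)); r=cv2.minAreaRect(W[t][:,:2].astype(np.float32)); print("top",r,cv2.boxPoints(r).round(1).tolist(),t.sum())
# by edges: rotate by candidate angle, robust extents
for a in (75,76,76.5,77,77.5,78,79):
    u=np.array([np.cos(np.radians(a)),np.sin(np.radians(a))]); n=np.array([u[1],-u[0]])
    p=W[t][:,:2]; py=p@u; px=p@n
    # per-slice edges' slope
    def edge(pp,q,lo):
        e=[];b=np.linspace(q.min()+6,q.max()-6,15)
        for i in range(14):
            k=(q>b[i])&(q<b[i+1]); e.append(pp[k].min() if lo else pp[k].max())
        return np.array(e)
    E=[edge(px,py,1),edge(px,py,0),edge(py,px,1),edge(py,px,0)]
    sl=[np.degrees(np.arctan(np.polyfit(np.linspace(0,1,14),e,1)[0]/(70))) for e in E]
    ext=[np.median(e) for e in E]
    cx,cy=(ext[0]+ext[1])/2,(ext[2]+ext[3])/2; C=cx*n+cy*u
    print(a,np.round(sl,2),np.round([ext[1]-ext[0],ext[3]-ext[2]],1),C.round(1))
E
```

```text
top ((502.94580078125, -172.94589233398438), (80.09199523925781, 72.65715026855469), 77.1779556274414) [[458.6000061035156, -203.89999389648438], [529.5, -220.10000610351562], [547.2999877929688, -142.0], [476.3999938964844, -125.80000305175781]] 5345
75 [-2.05 -1.56  2.    1.93] [71.7 79.9] [ 502.6 -172.8]
76 [-1.11 -0.54  0.98  1.1 ] [71.9 79.7] [ 502.8 -172.8]
76.5 [-0.62 -0.07  0.59  0.65] [71.7 79.7] [ 502.7 -172.7]
77 [-0.17  0.36  0.17  0.24] [71.8 79.6] [ 502.7 -172.7]
77.5 [ 0.28  0.7  -0.22 -0.18] [71.7 79.6] [ 502.6 -172.7]
78 [ 0.74  1.16 -0.56 -0.61] [71.6 79.6] [ 502.6 -172.7]
79 [ 1.74  2.16 -1.48 -1.42] [71.7 79.7] [ 502.5 -172.8]
```

```bash
cat >> h.py <<'E'
def comp(mm):
    n,l,st,c=cv2.connectedComponentsWithStats(mm.astype(np.uint8)); k=1+np.argmax(st[1:,4]); return l==k
def fitrect(W,t,a0):
    best=None
    p=W[t][:,:2]
    def ev(a):
        u=np.array([np.cos(np.radians(a)),np.sin(np.radians(a))]); n=np.array([u[1],-u[0]])
        py=p@u; px=p@n
        def edge(pp,q,lo):
            e=[];b=np.linspace(q.min()+3,q.max()-3,13)
            for i in range(12):
                k=(q>b[i])&(q<b[i+1])
                if k.sum(): e.append(pp[k].min() if lo else pp[k].max())
            return np.array(e)
        E=[edge(px,py,1),edge(px,py,0),edge(py,px,1),edge(py,px,0)]
        sl=[np.degrees(np.arctan(np.polyfit(np.arange(len(e))/len(e),e,1)[0]/L)) for e,L in zip(E,[np.ptp(py)]*2+[np.ptp(px)]*2)]
        ext=[np.median(e) for e in E]; C=(ext[0]+ext[1])/2*n+(ext[2]+ext[3])/2*u
        return np.array(sl),(ext[1]-ext[0],ext[3]-ext[2]),C
    a=a0
    for _ in range(4):
        sl,ext,C=ev(a); a=a+np.mean([-sl[0],-sl[1],sl[2],sl[3]])
    return a,np.round(sl,2),np.round(ext,1),C.round(1)
E
python3 - <<'E'
from h import *
for i in range(3):
    s=read_state(); im,d,W=cloud("wrist"); print(s["time"],s["eef_pos"].round(2),s["dq"].round(4)[:3])
    x,y,z=W[...,0],W[...,1],W[...,2]
    t=comp((abs(x-505)<80)&(abs(y+175)<80)&(z>58)&(z<65)); print(fitrect(W,t,77))
    k=comp((abs(x-396)<35)&(y<-200)&(y>-400)&(z>6)&(z<40)); h=comp(k&(z>21)&(z<32)); print(fitrect(W,h,90))
    print(fitrect(W,k&(z<20)&(y>-278),90), W[k][:,1].min(),W[k][:,1].max())
E
```

```text
2.9 [ 419.96 -210.48  250.01] [-0.0131  0.0012  0.0002]
(np.float64(77.02529854083342), array([-0.02,  0.47,  0.38,  0.07]), array([71.8, 79.7]), array([ 502.6, -172.7]))
(np.float64(91.10269652079079), array([-0.27,  0.08, -0.04,  0.36]), array([22.9, 98.2]), array([ 396.3, -331.1]))
(np.float64(135.30458438602076), array([35.35, 36.48, 39.52, 41.4 ]), array([18.3, 20.8]), array([ 395.9, -249.8])) -381.62175729957124 -221.760093138589
2.95 [ 419.89 -210.65  250.  ] [-0.0049 -0.0002  0.0007]
(np.float64(77.04229273841169), array([-0.15,  0.18, -0.09,  0.13]), array([71.7, 79.7]), array([ 502.6, -172.7]))
(np.float64(91.47203568464423), array([0.31, 0.65, 0.35, 0.33]), array([22.8, 98.3]), array([ 396.2, -331.4]))
(np.float64(134.88955156050875), array([36.1 , 35.93, 40.17, 41.5 ]), array([17.9, 19.8]), array([ 395.4, -249.6])) -381.2912994806452 -221.76259309359574
3.0 [ 419.89 -210.69  250.  ] [0.0022 0.0022 0.0015]
(np.float64(77.06939063510494), array([-0.09,  0.42,  0.14,  0.19]), array([71.8, 79.5]), array([ 502.7, -172.7]))
(np.float64(90.64774888091362), array([-0.5 , -0.16,  0.18, -0.85]), array([22.8, 98. ]), array([ 396.2, -331.3]))
(np.float64(133.51232078747756), array([32.46, 32.87, 43.11, 44.53]), array([16.8, 22.7]), array([ 395.5, -250.2])) -381.10800463589084 -221.63567101873525
```

>>> drive_tool --motion '[[[0,0,-0.01,-2.37,-11.56,-10,8.5],[0,0,-0.01,-2.37,-11.56,-18,8.5],[0,0,-0.01,-2.37,-11.56,-20,8.5],[0,0,-0.01,-2.37,-11.56,-20,8.5],[0,0,-0.01,-2.37,-11.56,-20,7],[0,0,-0.01,-2.37,-11.56,-20,6]]]'

```text
time: 3.8
eef_pos: [396.2, -326.5, 50.9]
eef_rot: [0.0, 0.702, 0.712, -0.0]
ft_force: [-0.2, -1.1, 0.3]
opening: 59.9
```

>>> drive_tool --motion '[[[0,0,0,0,0,-3,5.5],[0,0,0,0,0,-4.5,5],[0,0,0,0,0,-4.7,4.5],[0,0,0,0,0,-4.7,3.5],[0,0,0,0,0,-4.7,2],[0,0,0,0,0,-4.7,2],[0,0,0,0,0,-4.7,2]]]' --squeeze 70

```text
time: 4.68
eef_pos: [396.6, -326.8, 5.0]
eef_rot: [0.001, 0.702, 0.712, 0.0]
ft_force: [-0.4, 2.6, 11.4]
opening: 22.4
```

>>> drive_tool --motion '[[[0,0,0,0,0,1.8,2],[0,0,-0.12,3,-1.5,1.8,2],[0,0,-0.24,6.57,-2.13,1.8,2],[0,0,-0.24,6.57,-2.13,1.8,2],[0,0,-0.24,6.57,-2.13,1.8,2],[0,0,-0.24,6.57,-2.13,1.8,2]]]'

```text
time: 5.42
eef_pos: [461.4, -347.7, 23.1]
eef_rot: [0.0, 0.782, 0.623, -0.0]
ft_force: [-0.1, -0.4, -0.7]
opening: 22.7
```

```bash
python3 - <<'E'
from h import *
s=read_state(); im,d,W=cloud("wrist"); cv2.imwrite("pics/w2.png",im[:,:,::-1]); np.savez("w2.npz",im=im,W=W)
print(s["eef_pos"],s["eef_rot"],s["ft_force"].round(1),s["opening"])
x,y,z=W[...,0],W[...,1],W[...,2]
t=comp((abs(x-505)<80)&(abs(y+175)<80)&(z>58)&(z<65)); print(fitrect(W,t,77))
print(spots("wrist","stick_tip"),spots("wrist","mould_hole"))
E
```

```text
[ 461.43049478 -347.70116973   23.10697519] [ 3.17125686e-04  7.82300274e-01  6.22901403e-01 -1.50178103e-04] [-0.1 -0.4 -0.7] 22.665865557175838Traceback (most recent call last):
  File "<stdin>", line 5, in <module>
  File "h.py", line 20, in comp
    n,l,st,c=cv2.connectedComponentsWithStats(mm.astype(np.uint8)); k=1+np.argmax(st[1:,4]); return l==k
                                                                        ~~~~~~~~~^^^^^^^^^^
    return _wrapfunc(a, 'argmax', axis=axis, out=out, **kwds)
    return bound(*args, **kwds)
ValueError: attempt to get argmax of an empty sequence
```

View pics/w2.png

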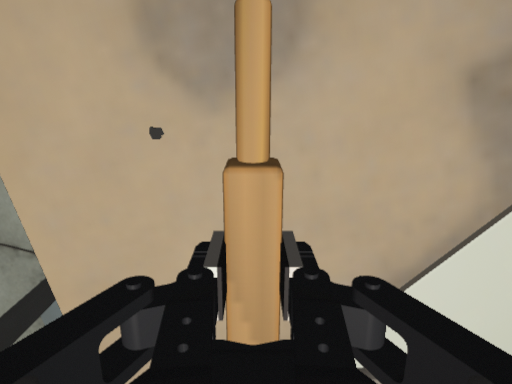

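```bash
python3 - <<'E'
from h import *
f=np.load("w2.npz"); W=f["W"]; im=f["im"].astype(int)
a=np.radians(77.05); u=np.array([np.cos(a),np.sin(a)]); n=np.array([u[1],-u[0]])
C=np.array([502.65,-172.7]); 
py=(W[...,:2]-C)@u; px=(W[...,:2]-C)@n; z=W[...,2]
m=(abs(px)<25)&(z>14)&(z<70)
for y0 in range(-200,-60,8):
    k=m&(py>y0)&(py<y0+8)
    if k.sum()>20: print(y0+4, px[k].min().round(1),px[k].max().round(1),((px[k].min()+px[k].max())/2).round(2),"ztop",np.percentile(z[k],95).round(1))
print(im[60,253],im[250,253])
E
```

```text
-196 -12.4 11.0 -0.71 ztop 43.7
-188 -14.2 12.9 -0.64 ztop 62.1
-180 -14.1 12.8 -0.67 ztop 66.7
-172 -25.0 24.3 -0.36 ztop 62.1
-164 -25.0 24.3 -0.35 ztop 69.0
-156 -12.8 11.3 -0.75 ztop 43.8
-148 -12.7 11.1 -0.78 ztop 43.8
-140 -12.8 11.2 -0.78 ztop 43.8
-132 -11.0 9.2 -0.87 ztop 40.8
-124 -7.5 5.9 -0.8 ztop 38.5
-116 -7.8 6.2 -0.82 ztop 38.5
-108 -7.7 6.2 -0.79 ztop 38.4
-100 -7.6 6.0 -0.8 ztop 38.5
-92 -7.8 6.2 -0.84 ztop 38.5
-84 -7.8 6.2 -0.81 ztop 38.6
-76 -7.6 6.0 -0.81 ztop 38.5
[185 146  98] [182 144  96]
```

>>> drive_tool --motion '[[[0,0,0,0.08,-0.02,-0.1,2],[0,0,0,0.3,0.95,-0.1,2],[0,0,0,0.53,1.93,-0.1,2],[0,0,0,0.7,2.66,-0.1,2],[0,0,0,0.86,3.39,-0.1,2],[0,0,0,1.09,4.37,-0.1,2],[0,0,0,1.09,4.37,-0.1,2]]]'

```text
time: 6.35
eef_pos: [472.5, -303.3, 22.1]
eef_rot: [0.0, 0.782, 0.623, -0.0]
ft_force: [0.0, -0.4, -1.6]
opening: 22.7
```

```bash
python3 - <<'E'
from h import *
s=read_state(); im,d,W=cloud("wrist"); cv2.imwrite("pics/w3.png",im[:,:,::-1]); 
a=np.radians(77.05); u=np.array([np.cos(a),np.sin(a)]); n=np.array([u[1],-u[0]])
r=s["eef_pos"][:2]-np.array([502.65,-172.7]); print(r@n,r@u,s["eef_pos"],s["ft_force"].round(1),s["opening"])
E
```

```text
-0.09828937493800849 -134.01982743916184 [ 472.52027733 -303.28914051   22.09655342] [ 0.  -0.4 -1.6] 22.69423910744596
```

View pics/w3.png

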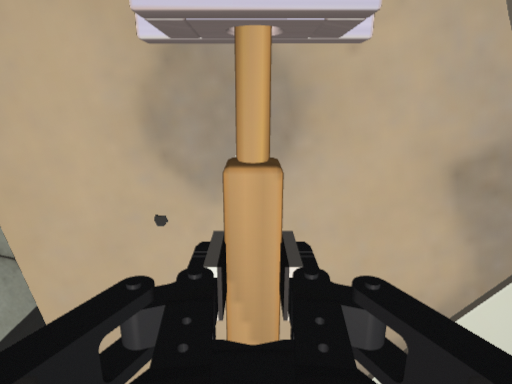

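The pin at (253,90) enters the hole at (253,30), centred, and no contact force shows. Pushing.

>>> drive_tool --motion '[[[0,0,0,0.11,0.49,0,2],[0,0,0,0.29,1.27,0,2],[0,0,0,0.47,2.05,0,2],[0,0,0,0.65,2.83,0,2],[0,0,0,0.85,3.7,0,2],[0,0,0,0.85,3.7,0,2],[0,0,0,0.85,3.7,0,2]]]'

```text
time: 7.28
eef_pos: [481.0, -266.8, 22.1]
eef_rot: [0.0, 0.782, 0.623, -0.0]
ft_force: [0.3, -0.7, -1.3]
opening: 22.4
```

```bash
python3 - <<'E'
from h import *
s=read_state(); im,d,W=cloud("wrist"); cv2.imwrite("pics/w4.png",im[:,:,::-1]); 
a=np.radians(77.05); u=np.array([np.cos(a),np.sin(a)]); n=np.array([u[1],-u[0]])
r=s["eef_pos"][:2]-np.array([502.65,-172.7]); print(r@n,r@u,s["eef_pos"],s["ft_force"].round(1),s["opening"])
im,d=get_image("scene"); cv2.imwrite("pics/s4.png",cv2.resize(im[140:210,260:370],(770,490),interpolation=cv2.INTER_CUBIC)[:,:,::-1])
E
```

```text
-0.03891011386953469 -96.54910875172119 [ 480.97535952 -266.78475899   22.08292902] [ 0.3 -0.7 -1.3] 22.38546465417653
```

View pics/w4.png

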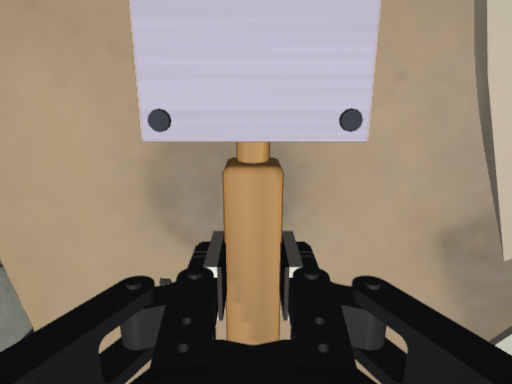

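View pics/s4.png

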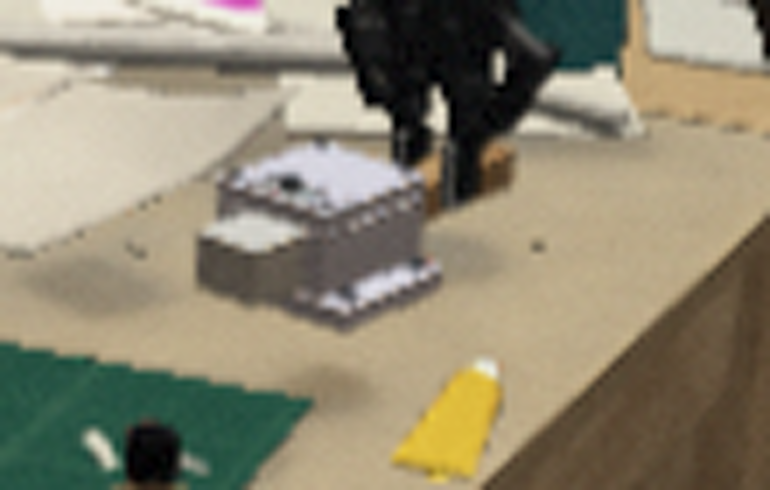

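The block stands out of the mouth by about half. Drawing the stick back and laying it down.

>>> drive_tool --motion '[[[0,0,0,-0.67,-2.93,0,2],[0,0,0,-1.35,-5.85,0,2],[0,0,0,-2.13,-9.26,0,2],[0,0,0,-2.13,-9.26,0,2],[0,0,0,-2.13,-9.26,-1,2],[0,0,0,-2.13,-9.26,-1.6,2],[0,0,0,-2.13,-9.26,-1.75,2],[0,0,0,-2.13,-9.26,-1.75,2]]]'

```text
time: 8.38
eef_pos: [459.4, -358.3, 5.0]
eef_rot: [-0.0, 0.782, 0.623, -0.0]
ft_force: [-6.8, 2.6, 21.5]
opening: 21.9
```

>>> drive_tool --motion '[[[0,0,0,0,0,0.1,4.5],[0,0,0,0,0,0.1,5],[0,0,0,0,0,3,6],[0,0,0,0,0,9,8],[0,0,0,1,6,15,8.5],[0,0,0,3,12,20,8.5],[0,0,0,5,18,20,8.5],[0,0,0,5,22,20,8.5]]]'

```text
time: 9.38
eef_pos: [509.0, -148.1, 204.7]
eef_rot: [0.001, 0.782, 0.623, 0.0]
ft_force: [0.4, 0.0, -0.2]
opening: 84.9
```

```bash
python3 - <<'E'
from h import *
import time
get_image("top");get_image("top")
s=read_state(); im,d,W=cloud("wrist"); cv2.imwrite("pics/w5.png",im[:,:,::-1]); np.savez("w5.npz",im=im,W=W)
print(s["eef_pos"],s["eef_rot"].round(3),s["dq"].round(3))
for n in ["block_center","stick_tip","cutting_mat","mould_hole"]: print(n,spots("wrist",n))
E
```

```text
[ 508.42630552 -144.5835548   204.29441004] [-0.     0.781  0.625  0.   ] [-0.08   0.026 -0.014 -0.03  -0.016 -0.088]
block_center [([514.5, -134.7, 27.0], 0.58)]
stick_tip [([481.2, -254.6, 14.5], 0.78)]
cutting_mat []
mould_hole [([494.8, -212.3, 31.3], 0.85)]
```

View pics/w5.png

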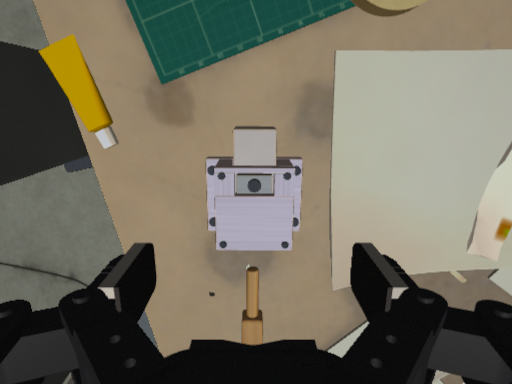

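Stick lies behind the mould (252,310), clear of the hole; the block stands out at (255,147). Measuring.

```bash
python3 - <<'E'
from h import *
for i in range(2):
    s=read_state(); im,d,W=cloud("wrist")
    x,y,z=W[...,0],W[...,1],W[...,2]
    t=comp((abs(x-505)<80)&(abs(y+175)<80)&(z>58)&(z<65)); print("mould",fitrect(W,t,77))
    b=comp((abs(x-515)<50)&(abs(y+118)<45)&(z>40)&(z<52)); print("block",fitrect(W,b,77),np.median(z[b]),W[b][:,1].max())
    st=comp((y<-220)&(z>6)&(z<40)&(abs(x-470)<50)); print("tip",W[st][W[st][:,1].argmax()], s["eef_pos"])
hsv=cv2.cvtColor(im,cv2.COLOR_RGB2HSV); g=(hsv[...,0]>65)&(hsv[...,0]<95)&(hsv[...,1]>90); g=comp(g)
c=max(cv2.findContours(g.astype(np.uint8),0,2)[0],key=cv2.contourArea)
for v,u in [(78,163),]: print(W[v,u])
print("mat z",np.nanmedian(W[g][:,2]))
im,d,W=cloud("top"); np.savez("t5.npz",im=im,W=W)
hsv=cv2.cvtColor(im,cv2.COLOR_RGB2HSV); g=(hsv[...,0]>65)&(hsv[...,0]<95)&(hsv[...,1]>90)&(abs(W[...,2]-3)<12); 
g=cv2.morphologyEx(g.astype(np.uint8),cv2.MORPH_CLOSE,np.ones((5,5)));g=comp(g>0)
r=cv2.minAreaRect(W[g][:,:2].astype(np.float32));print(r,cv2.boxPoints(r).round())
E
```

```text
mould (np.float64(77.07272385509303), array([-0.18,  0.26,  0.06,  0.03]), array([71.6, 79. ]), array([ 503.2, -172.3]))
block (np.float64(76.89373239018562), array([ 0.73, -0.22,  0.31,  0.2 ]), array([39.2, 33.3]), array([ 515.6, -118.4])) 46.700521140541554 -98.23308438303968
tip [ 477.18285005 -254.5532049    16.99327043] [ 507.54066241 -150.54959334  203.12830015]
mould (np.float64(77.09981481160547), array([-0.3 ,  0.24, -0.  , -0.06]), array([71.4, 79.1]), array([ 503.2, -172.4]))
block (np.float64(76.75779425489034), array([0.69, 0.16, 0.5 , 0.36]), array([39.2, 32.6]), array([ 515.7, -118.2])) 46.79159621374055 -98.28821378221373
tip [ 476.98518366 -254.95910147   14.21653261] [ 507.50412177 -150.73045094  203.1427911 ]
[440.69298459 -44.31987889   2.27617256]
mat z 4.497210063430487
((546.3801879882812, 75.27959442138672), (378.6406555175781, 214.42185974121094), 14.508720397949219) [[336. 132.]
 [390. -76.]
 [757.  19.]
 [703. 227.]]
```

>>> drive_tool --motion '[[[0,0,-0.004,0.87,3.44,-6,7.5],[0,0,-0.004,0.87,3.44,-12,6.5],[0,0,-0.004,0.87,3.44,-12,6],[0,0,-0.004,0.87,3.44,-12,6],[0,0,-0.004,0.87,3.44,-12,6]]]'

```text
time: 10.5
eef_pos: [517.6, -117.2, 85.5]
eef_rot: [0.001, 0.784, 0.621, 0.001]
ft_force: [-0.7, 0.1, 0.4]
opening: 60.1
```

```bash
python3 - <<'E'
from h import *
s=read_state(); im,d,W=cloud("wrist"); cv2.imwrite("pics/w6.png",im[:,:,::-1]); np.savez("w6.npz",im=im,W=W)
x,y,z=W[...,0],W[...,1],W[...,2]
b=comp((abs(x-515)<50)&(abs(y+118)<45)&(z>40)&(z<52)); print("block",fitrect(W,b,77),np.median(z[b]),s["eef_pos"])
c=get_calibration("top"); K,R,t=c["K"],c["R"],c["t"]
for px in [(231,152),(285,143),(294,214),(236,221)]:
    r=R.T@np.array([(px[0]-K[0,2])/K[0,0],(px[1]-K[1,2])/K[1,1],1]); o=-R.T@t; print(o+r*(3.5-o[2])/r[2])
E
```

```text
block (np.float64(73.01937245711417), array([ -3.44, -22.06,   4.1 , -29.6 ]), array([39.4, 34.9]), array([ 515.9, -119.3])) 46.74457863396583 [ 517.6275041  -117.24304616   85.4514084 ]
[702.45369131 209.72694323   3.5       ]
[737.41436656 -16.62178257   3.5       ]
[437.29838036 -42.88788286   3.5       ]
[413.36417278 191.35002729   3.5       ]
```

View pics/w6.png

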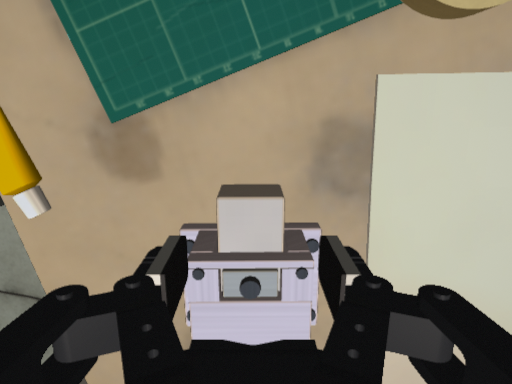

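The block's stub (250,220) lies between the open fingers; mould face below it is clear of them. Descending.

>>> drive_tool --motion '[[[0,0,0,-0.16,0.05,-1,6],[0,0,0,-0.16,0.05,-4,6],[0,0,0,-0.16,0.05,-6.4,6],[0,0,0,-0.16,0.05,-6.65,6],[0,0,0,-0.16,0.05,-6.65,6]]]'

```text
time: 11.18
eef_pos: [516.1, -116.7, 19.3]
eef_rot: [0.001, 0.784, 0.621, 0.001]
ft_force: [0.0, -0.5, 0.4]
opening: 60.3
```

>>> drive_tool --motion '[[[0,0,0,0,0,0,5],[0,0,0,0,0,0,4.2],[0,0,0,0,0,0,3.5],[0,0,0,0,0,0,3.5],[0,0,0,0,0,0,3.5]]]' --squeeze 50

```text
time: 11.8
eef_pos: [516.6, -116.8, 20.2]
eef_rot: [0.002, 0.784, 0.621, 0.001]
ft_force: [-1.3, 0.6, 10.5]
opening: 39.4
```

>>> drive_tool --motion '[[[0,0,0,0.11,0.49,0,3.5],[0,0,0,0.33,1.46,0,3.5],[0,0,0,0.6,2.63,0,3.5],[0,0,0,0.87,3.8,0,3.5],[0,0,0,1.12,4.9,0,3.5],[0,0,0,1.34,5.85,0,3.5],[0,0,0,1.34,5.85,0,3.5]]]'

```text
time: 12.68
eef_pos: [530.2, -57.6, 20.2]
eef_rot: [0.002, 0.784, 0.621, 0.001]
ft_force: [-0.0, -0.2, -1.2]
opening: 39.1
```

```bash
python3 - <<'E'
from h import *
s=read_state(); im,d,W=cloud("wrist"); cv2.imwrite("pics/w7.png",im[:,:,::-1]); np.savez("w7.npz",im=im,W=W)
print(s["ft_force"].round(1),s["opening"],s["eef_pos"])
for n in ["block_center"]: print(n,spots("wrist",n),spots("scene",n) if get_image("scene") else 0)
E
```

```text
[-0.  -0.2 -1.2] 39.11651835117808 [530.17069087 -57.56158787  20.17239886]
block_center [([524.9, -78.7, 28.6], 0.96)] [([526.2, -75.8, 28.9], 0.61)]
```

View pics/w7.png

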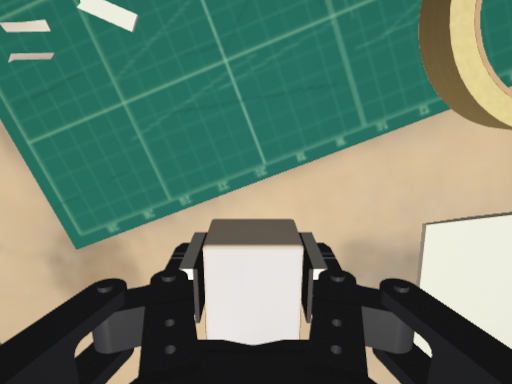

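Block is out and held level (250,290); mat free ahead. Lifting and carrying over the mat.

>>> drive_tool --motion '[[[0,0,0,0,0,2,3.5],[0,0,0,0.8,4,2,3.5],[0,0,0,1.6,8,2,3.5],[0,0,0,2.4,12.2,2,3.5],[0,0,0,2.4,12.2,1,3.5],[0,0,0,2.4,12.2,0,3.5],[0,0,0,2.4,12.2,0,3.5]]]'

```text
time: 13.75
eef_pos: [553.0, 62.4, 19.2]
eef_rot: [0.001, 0.784, 0.62, 0.0]
ft_force: [-0.7, 0.2, -1.5]
opening: 39.0
```

```bash
python3 - <<'E'
from h import *
s=read_state(); im,d,W=cloud("wrist"); cv2.imwrite("pics/w8.png",im[:,:,::-1])
x,y,z=W[...,0],W[...,1],W[...,2]
print(s["ft_force"].round(1),s["opening"],s["eef_pos"])
g=im[:,:,1].astype(int)-im[:,:,0]>40; print("mat z",np.nanmedian(z[g&(d>0)]))
b=(im.min(-1)>150)&(abs(x-556)<25)&(y<80)&(z>35)&(z<60); print("block top z",np.nanmedian(z[b]), np.nanmax(y[b]))
im,d=get_image("scene"); cv2.imwrite("pics/s8.png",cv2.resize(im[140:240,200:350],(750,500),interpolation=cv2.INTER_CUBIC)[:,:,::-1])
E
```

```text
[-0.7  0.2 -1.5] 38.98514983162214 [552.95811265  62.42510375  19.15372672]
mat z 4.386021429987466
block top z 45.62923638946093 79.99431203962045
```

View pics/w8.png

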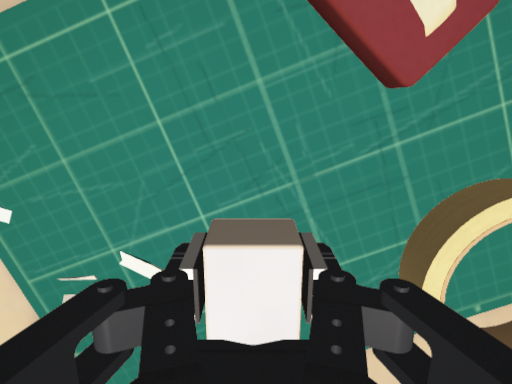

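View pics/s8.png

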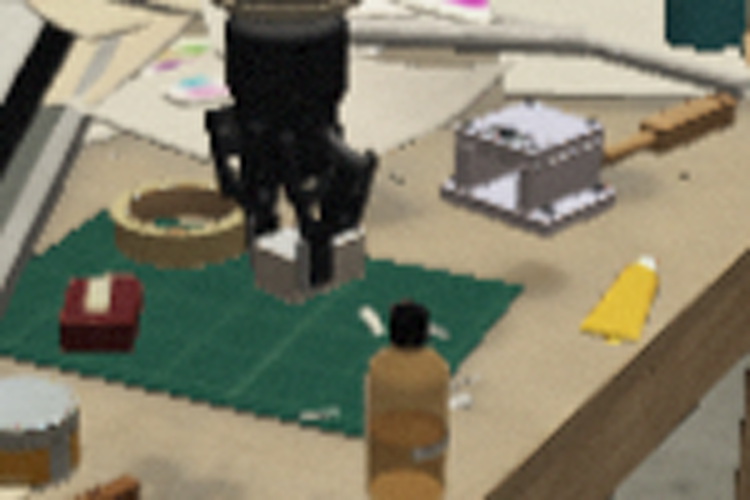

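>>> drive_tool --motion '[[[0,0,0,0,0,-0.5,3.5],[0,0,0,0,0,-0.8,3.5],[0,0,0,0,0,-0.85,3.5],[0,0,0,0,0,-0.88,3.5]]]'

```text
time: 14.35
eef_pos: [553.7, 62.5, 11.2]
eef_rot: [0.001, 0.784, 0.62, 0.001]
ft_force: [-0.7, -0.2, -1.2]
opening: 39.0
```

>>> drive_tool --motion '[[[0,0,0,0,0,-0.08,3.5],[0,0,0,0,0,-0.16,3.5],[0,0,0,0,0,-0.2,3.5],[0,0,0,0,0,-0.2,3.5]]]'

```text
time: 14.85
eef_pos: [553.8, 62.6, 9.8]
eef_rot: [0.002, 0.784, 0.62, 0.001]
ft_force: [-2.8, -0.2, 12.9]
opening: 39.0
```

>>> drive_tool --motion '[[[0,0,0,0,0,0,4.5],[0,0,0,0,0,0,5.5],[0,0,0,0,0,0.2,6],[0,0,0,0,0,3,6],[0,0,0,0,-2,8,7],[0,0,0,0,-5,14,8.5],[0,0,0,0,-5,19,8.5],[0,0,0,0,-5,19,8.5]]]'

```text
time: 15.85
eef_pos: [556.1, 12.1, 204.1]
eef_rot: [0.004, 0.785, 0.62, 0.004]
ft_force: [0.1, -0.6, -0.7]
opening: 84.8
```

```bash
python3 - <<'E'
from h import *
get_image("top"); get_image("top")
for i in range(2):
    s=read_state(); im,d,W=cloud("wrist"); cv2.imwrite("pics/w9.png",im[:,:,::-1])
    x,y,z=W[...,0],W[...,1],W[...,2]
    print(s["ft_force"].round(1),s["opening"],s["eef_pos"],s["eef_rot"].round(3))
    b=comp((abs(x-550)<50)&(abs(y-45)<60)&(z>30)&(z<40)); print("block",fitrect(W,b,77),np.median(z[b]),W[b][:,2].std())
    print(spots("wrist","block_center"))
E
```

```text
[ 0.3  0.3 -1.1] 84.84579535375451 [553.86915468  12.52261417 200.3090393 ] [0.002 0.784 0.62  0.001]
block (np.float64(76.76240951549262), array([-0.06, -0.27, -0.29, -0.04]), array([38.9, 62.9]), array([549.8,  46.5])) 36.274562398266596 0.7787512911535335
[([552.0, 39.8, 20.3], 0.58)]
[-0.3  0.5 -0.7] 85.0884860598948 [552.99133442  12.73505537 198.8274926 ] [0.001 0.784 0.62  0.   ]
block (np.float64(76.39402683706372), array([-0.13,  0.3 , -0.11,  0.28]), array([39.3, 62.6]), array([549.9,  46.5])) 36.275508231713445 0.7745339002198921
[([551.1, 41.5, 18.0], 0.86)]
```

View pics/w9.png

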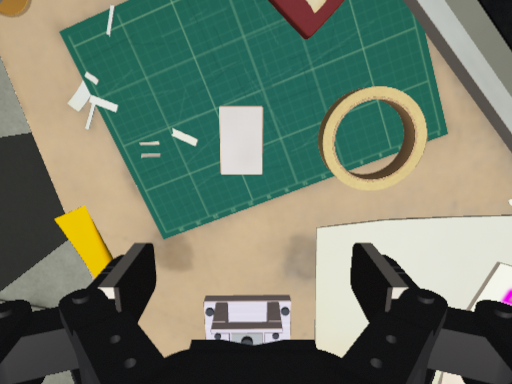

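Block lies flat and free on the mat (241,140). Now a look at the cradle before regrasping.

>>> drive_tool --motion '[[[0,0,0,-1.3,4.8,1,8.5],[0,0,0,-2.7,9.6,1,8.5],[0,0,0,-4,14.5,1,8.5],[0,0,0,-5.4,19.3,1,8.5],[0,0,0,-6.7,24.2,1,8.5],[0,0,0,-8,29,1,8.5],[0,0,0,-9.4,34,1,8.5],[0,0,0,-9.4,34,1,8.5]]]'

```text
time: 17.15
eef_pos: [457.5, 355.7, 207.4]
eef_rot: [0.0, 0.783, 0.622, -0.001]
ft_force: [-0.1, -0.6, -0.7]
opening: 84.8
```

```bash
python3 - <<'E'
from h import *
get_image("top"); get_image("top"); get_image("top")
s=read_state(); im,d,W=cloud("wrist"); cv2.imwrite("pics/w10.png",im[:,:,::-1]); np.savez("w10.npz",im=im,W=W)
print(s["eef_pos"],s["eef_rot"].round(3),s["dq"].round(3),s["joint_positions"].round(2))
print(spots("wrist","cradle_seat"))
E
```

```text
[458.63113469 352.27936571 207.70119785] [ 0.001  0.784  0.621 -0.001] [-0.02  -0.006  0.002  0.001  0.003  0.002] [ 0.6   0.41  1.79 -0.    0.95  0.84]
[([679.3, 406.2, 12.0], 0.98), ([435.4, 371.4, 5.9], 0.93)]
```

View pics/w10.png

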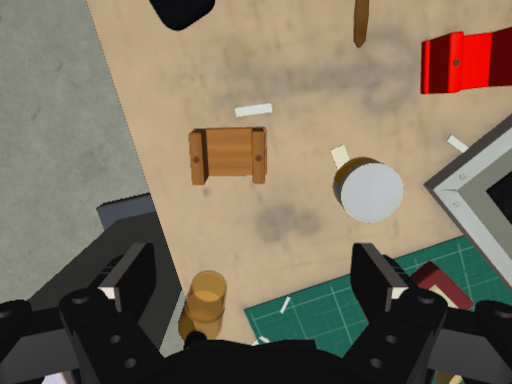

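```bash
python3 - <<'E'
from h import *
for i in range(2):
    s=read_state(); im,d,W=cloud("wrist"); print(s["eef_pos"])
    x,y,z=W[...,0],W[...,1],W[...,2]
    m=(abs(x-437)<65)&(abs(y-371)<65)
    hi=m&(z>30)&(z<60); print(np.median(z[hi]),hi.sum())
    top=m&(z>np.median(z[hi])-5)&(z<np.median(z[hi])+5)
    print("walls",fitrect(W,top,80), cv2.minAreaRect(W[top][:,:2].astype(np.float32)))
    n,l,st,c=cv2.connectedComponentsWithStats(top.astype(np.uint8))
    for k in range(1,n):
        if st[k,4]>100: q=l==k; print("wall",cv2.minAreaRect(W[q][:,:2].astype(np.float32)),np.median(z[q]))
    fl=comp(m&(z>6)&(z<15)); print("floor",fitrect(W,fl,80),np.median(z[fl]))
E
```

```text
[459.11167727 351.79139444 208.13428836]
46.574589846045114 1480
walls (np.float64(77.93093913594141), array([0.03, 0.74, 0.75, 0.01]), array([69. , 49.1]), array([438.9, 373.1])) ((438.59320068359375, 372.7254943847656), (49.954410552978516, 70.03284454345703), 77.94048309326172)
wall ((410.4366149902344, 378.74530029296875), (49.930599212646484, 12.446260452270508), 78.23973846435547) 46.64726999874796
wall ((467.0923156738281, 367.0542907714844), (49.118953704833984, 11.352254867553711), 77.07513427734375) 46.67857169764417
floor (np.float64(68.70462811958821), array([-15.54,  -6.59, -29.98,   8.38]), array([45.6, 47.8]), array([438.7, 373.5])) 10.714972686712002
[459.27059739 351.77588558 208.30376713]
46.54195563586234 1481
walls (np.float64(78.16490960118153), array([-0.29,  0.35,  0.43,  0.  ]), array([69.2, 49.3]), array([438.9, 373. ])) ((438.8610534667969, 372.8574523925781), (49.9727668762207, 69.99639892578125), 78.41696166992188)
wall ((410.497314453125, 378.67010498046875), (50.040164947509766, 12.26872730255127), 77.93904113769531) 46.619740251524945
wall ((467.2158203125, 366.9469909667969), (49.54765319824219, 11.949884414672852), 78.19596099853516) 46.66006128424442
floor (np.float64(69.17221810896221), array([-14.48,  -7.67, -30.27,   8.13]), array([45.8, 47.9]), array([438.8, 373.4])) 10.763717506550677
```

Brown cradle seen at (229,155), with the tin and bottle clear of it. Fit: centre (438.8, 373), channel 78.1°. Going back to take the block by its ends.

>>> drive_tool --motion '[[[0,0,0.18,1.1,-3.8,0,8.5],[0,0,0.36,2.2,-7.6,0,8.5],[0,0,0.54,3.4,-11.5,0,8.5],[0,0,0.72,4.5,-15.3,0,8.5],[0,0,0.9,5.7,-19.1,-1,8.5],[0,0,1.08,6.8,-22.9,-2,8.5],[0,0,1.26,8,-26.7,-3,8.5],[0,0,1.44,9.07,-30.5,-4,8.5]]]'

```text
time: 18.5
eef_pos: [550.4, 44.8, 168.3]
eef_rot: [0.001, 0.179, 0.984, 0.0]
ft_force: [1.2, -0.4, -0.0]
opening: 85.0
```

>>> drive_tool --motion '[[[0,0,0.1,0,0,-3,8.5],[0,0,0.15,0,0,-6,8.5],[0,0,0.15,0,0,-7,8.5],[0,0,0.15,0,0,-7,8.5]]]'

```text
time: 19.0
eef_pos: [550.2, 44.6, 98.2]
eef_rot: [0.0, 0.105, 0.994, 0.0]
ft_force: [-0.0, -0.2, -0.5]
opening: 85.1
```

```bash
python3 - <<'E'
from h import *
get_image("top"); get_image("top"); 
s=read_state(); im,d,W=cloud("wrist"); cv2.imwrite("pics/w11.png",im[:,:,::-1])
x,y,z=W[...,0],W[...,1],W[...,2]
q=s["eef_rot"];print(s["eef_pos"],"yaw",np.degrees(2*np.arctan2(q[2],q[1])),s["dq"].round(3),s["opening"])
b=comp((abs(x-550)<50)&(abs(y-45)<60)&(z>30)&(z<41)); print("block",fitrect(W,b,77),np.median(z[b]))
E
```

```text
[550.98946577  44.77571823  99.26413579] yaw 167.95327036207306 [ 0.005 -0.006 -0.    -0.001 -0.003 -0.003] 85.16350900360132
block (np.float64(76.38613801454277), array([-0.25, -0.3 , -0.93,  0.36]), array([39.7, 63.3]), array([549.2,  45.6])) 36.2913540884218
```

View pics/w11.png

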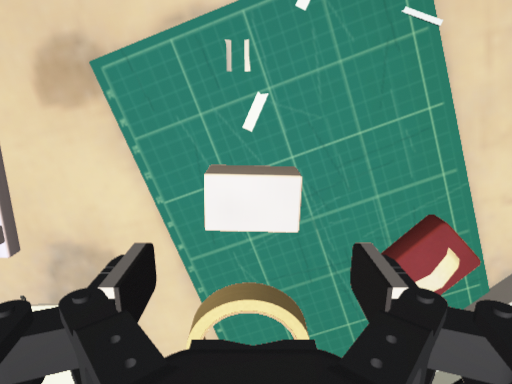

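>>> drive_tool --motion '[[[0,0,-0.025,-0.13,0.12,-2,8.5],[0,0,-0.025,-0.13,0.12,-5,8.5],[0,0,-0.025,-0.13,0.12,-8,8.5],[0,0,-0.025,-0.13,0.12,-9,8.5],[0,0,-0.025,-0.13,0.12,-9.3,8.5],[0,0,-0.025,-0.13,0.12,-9.3,8.5]]]'

```text
time: 19.9
eef_pos: [550.5, 46.1, 7.3]
eef_rot: [0.002, 0.117, 0.993, 0.001]
ft_force: [-0.4, -0.6, 0.6]
opening: 84.9
```

>>> drive_tool --motion '[[[0,0,0,0,0,0,7.5],[0,0,0,0,0,0,6.8],[0,0,0,0,0,0,5.8],[0,0,0,0,0,0,5.8],[0,0,0,0,0,0,5.8]]]' --squeeze 50

```text
time: 20.52
eef_pos: [550.8, 46.1, 8.0]
eef_rot: [0.003, 0.117, 0.993, 0.001]
ft_force: [-2.3, 0.5, 12.1]
opening: 63.3
```

>>> drive_tool --motion '[[[0,0,0,0,0,1,5.8],[0,0,0,0,0,4,5.8],[0,0,0,0,0,8,5.8],[0,0,0,-1,3,11,5.8],[0,0,0.03,-2.6,7.7,11,5.8],[0,0,0.03,-4.2,12.4,11,5.8],[0,0,0.03,-5.8,17.1,11,5.8],[0,0,0.03,-7.4,21.8,11,5.8]]]'

```text
time: 21.52
eef_pos: [476.2, 265.6, 118.7]
eef_rot: [0.003, 0.102, 0.995, 0.001]
ft_force: [1.0, -0.4, -1.5]
opening: 63.4
```

>>> drive_tool --motion '[[[0,0,0,-1.8,5.4,0,5.8],[0,0,0,-3.67,10.74,0,5.8],[0,0,0,-3.67,10.74,-1.5,5.8],[0,0,0,-3.67,10.74,-3,5.8],[0,0,0,-3.67,10.74,-3,5.8]]]'

```text
time: 22.15
eef_pos: [439.0, 371.3, 87.5]
eef_rot: [0.002, 0.103, 0.995, -0.0]
ft_force: [0.1, -0.2, -1.0]
opening: 63.1
```

```bash
python3 - <<'E'
from h import *
get_image("top"); get_image("top"); 
s=read_state(); im,d,W=cloud("wrist"); cv2.imwrite("pics/w12.png",im[:,:,::-1]); np.savez("w12.npz",im=im,W=W)
x,y,z=W[...,0],W[...,1],W[...,2]
q=s["eef_rot"];print(s["eef_pos"],"yaw",np.degrees(2*np.arctan2(q[2],q[1])),s["dq"].round(3),s["opening"])
near=(abs(x-438)<60)&(abs(y-373)<60)
b=comp(near&(im.min(-1)>110)&(z>80)); print("block",cv2.minAreaRect(W[b][:,:2].astype(np.float32)),fitrect(W,b,77),np.median(z[b]))
w=near&(z>42)&(z<52); print(w.sum()); 
n,l,st,c=cv2.connectedComponentsWithStats(w.astype(np.uint8))
for k in range(1,n):
    if st[k,4]>60: q=l==k; print("wall",cv2.minAreaRect(W[q][:,:2].astype(np.float32)),np.median(z[q]),st[k])
E
```

```text
[439.86137594 371.8603241   88.62258433] yaw 168.1559746669576 [ 0.003 -0.008 -0.009 -0.     0.001  0.003] 63.09507397526197
block ((438.96051025390625, 372.55426025390625), (63.52540588378906, 39.986820220947266), 77.97282409667969) (np.float64(78.1000899691476), array([0.04, 0.21, 0.25, 0.01]), array([39.5, 62.9]), array([439. , 372.6])) 116.8341025283105
1822
wall ((410.1135559082031, 378.0681457519531), (49.82035827636719, 12.032986640930176), 78.30846405029297) 46.673130303842 [ 208  155   87   22 1822]
```

View pics/w12.png

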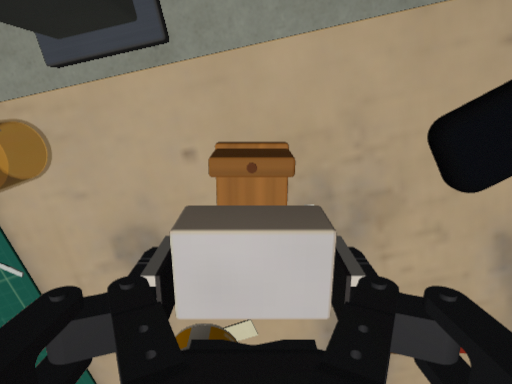

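Block held over the cradle (252,275), near wall at (252,163); lateral mismatch is about 0.4 mm, angle equal. Lowering.

>>> drive_tool --motion '[[[0,0,0,-0.04,0,-1,5.8],[0,0,0,-0.04,0,-2.5,5.8],[0,0,0,-0.04,0,-4,5.8],[0,0,0,-0.04,0,-5.5,5.8],[0,0,0,-0.04,0,-6.8,5.8],[0,0,0,-0.04,0,-7.1,5.8],[0,0,0,-0.04,0,-7.1,5.8]]]'

```text
time: 23.18
eef_pos: [439.6, 372.2, 17.8]
eef_rot: [0.003, 0.103, 0.995, 0.001]
ft_force: [-1.3, -0.1, -0.9]
opening: 62.9
```

>>> drive_tool --motion '[[[0,0,0,0,0,-0.15,5.8],[0,0,0,0,0,-0.25,5.8],[0,0,0,0,0,-0.35,5.8],[0,0,0,0,0,-0.4,5.8]]]'

```text
time: 23.68
eef_pos: [439.8, 372.3, 14.5]
eef_rot: [0.003, 0.103, 0.995, 0.001]
ft_force: [-3.7, -3.1, 21.2]
opening: 63.1
```

>>> drive_tool --motion '[[[0,0,0,0,0,0.1,6.8],[0,0,0,0,0,0.1,7.8],[0,0,0,0,0,0.1,8.5],[0,0,0,0,0,2,8.5],[0,0,0,0,0,6,8.5],[0,0,0,2,-1,12,8.5],[0,0,0,4,-2,18,8.5],[0,0,0,4,-2,18,8.5]]]'

```text
time: 24.68
eef_pos: [483.1, 353.2, 200.6]
eef_rot: [0.007, 0.104, 0.995, 0.004]
ft_force: [-0.4, -0.2, -0.9]
opening: 84.7
```

```bash
python3 - <<'E'
from h import *
get_image("top"); get_image("top"); 
s=read_state(); im,d,W=cloud("wrist"); cv2.imwrite("pics/w13.png",im[:,:,::-1])
x,y,z=W[...,0],W[...,1],W[...,2]
print(s["eef_pos"],s["ft_force"].round(1),s["opening"])
near=(abs(x-438)<60)&(abs(y-373)<60)
b=comp(near&(im.min(-1)>120)&(z>36)); print("block",fitrect(W,b,77),np.median(z[b]))
w=near&(z>44)&(z<52)&~b&(im[...,2]<110); 
n,l,st,c=cv2.connectedComponentsWithStats(w.astype(np.uint8))
for k in range(1,n):
    if st[k,4]>60: q=l==k; print("wall",cv2.minAreaRect(W[q][:,:2].astype(np.float32)),np.median(z[q]))
print(spots("wrist","block_center"))
im,d,W=cloud("scene"); cv2.imwrite("pics/s13.png",cv2.resize(im[140:290,180:380],(800,600),interpolation=cv2.INTER_CUBIC)[:,:,::-1])
for n in ["stick_grip","stick_tip","mould_hole","wax_tin","tape_roll","paper_weight","brown_bottle","glue","block_center"]: print(n,spots("scene",n,2))
E
```

```text
[480.20826264 352.28017941 196.29653851] [-0.7  0.2 -0.9] 84.65919446922058
block (np.float64(77.88952187894515), array([-0.26, -0.23, -0.77,  0.29]), array([38.4, 62.6]), array([438.7, 373.1])) 42.765691964773794
wall ((410.0992126464844, 378.35491943359375), (49.38589859008789, 11.457622528076172), 78.1690673828125) 46.663477562720544
wall ((466.4426574707031, 366.3279724121094), (48.88575744628906, 11.342731475830078), 77.9178695678711) 46.693694781578216
[([440.2, 370.8, 24.6], 0.6)]
stick_grip [([458.9, -360.3, 16.7], 0.74), ([437.8, 371.7, 23.8], 0.61)]
stick_tip [([484.3, -255.0, 12.2], 0.69)]
mould_hole [([494.2, -212.2, 32.7], 0.7)]
wax_tin [([570.5, 306.4, 0.6], 0.77)]
tape_roll [([667.1, 16.2, 4.5], 0.98)]
paper_weight []
brown_bottle [([569.0, 304.9, 0.2], 0.29)]
glue [([365.9, -38.3, 0.5], 0.49)]
block_center [([438.8, 371.7, 22.2], 0.59)]
```

View pics/w13.png

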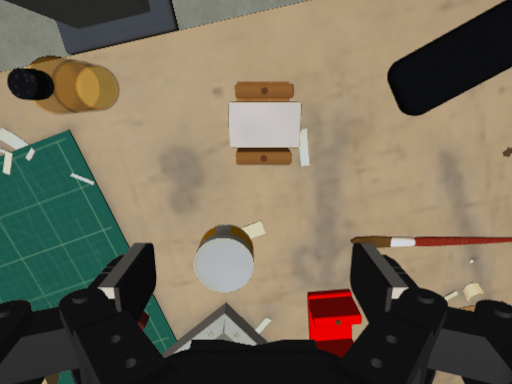

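View pics/s13.png

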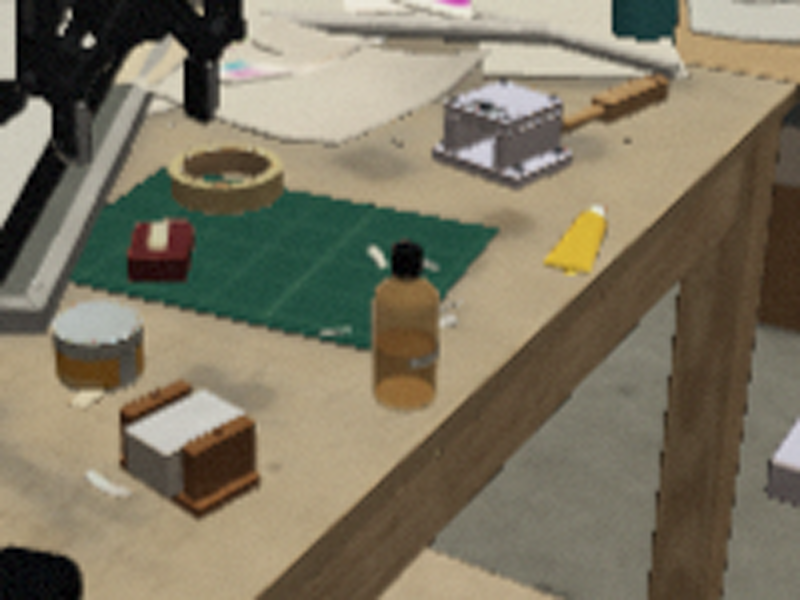

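The block sits between the brown walls (265,125), and the other things and the stick are undisturbed. Handing in.

```bash
python3 -c "
from rig import *
print(finish_job())"
```

```text
the job is handed in; nothing more can be done
None
```

The job is done and handed in at about 25 s of the 72 s allowed; `finish_job` gives no verdict, so what follows is from my own checks.

**What I did:**
- I pushed the block about 35 mm with the stick's pin, so roughly 33 mm stood out of the mouth.
- I laid the stick down behind the mould, with its tip about 42 mm from the hole.
- I drew the block out, set it on the cutting mat and let go.
- I then took it by its two ends and laid it in the brown cradle, not the red look-alike.

**Last checks:**
- **Block:** its centre is about 1 mm from the cradle's centre, its angle is within about 0.3° of the channel, and its top is at the expected height (42.8 mm measured, 42 expected).
- **Robot:** the gripper is clear of everything.
- **Other things:** the tin, tape roll and glue were found within about 7 mm of where they started, which is close to the detector's error. The networks missed the weight and placed the bottle wrongly, but both look unmoved in the scene picture. I did not measure the brush again at the end; it is in view in the last wrist picture.
- **Disagreements:** the network put the stick's grip point at 16.7 mm height, against 12 mm for a stick lying flat. The picture shows it lying on the bench.

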